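Take the bore of the flanged bushing with a telescoping gauge

TASK

Take the bore of the flanged bushing with the telescoping gauge: holding the gauge upright by its dark cap, lower it into the flanged bushing until it stands on the table, press the cap well down so that the two side plungers spring out to the wall, then let the cap up, which locks them. Withdraw the gauge straight up and stand it back upright on its round rubber mat without pressing the cap again, so that it stays locked at that size. Leave both the bushing and the plain sleeve standing where they are.

Things in the scene. Friction and masses are not known exactly. Their poses are not given: they have to be found in the camera images.
- gauge: Telescoping bore gauge, loose, 0.32 kg, upright on the mat. Origin: centre of its flat foot; z up its axis, y along the plungers. From the foot up: steel head, 40 mm diameter, 0 to 40 mm; stem, 18 mm (22 mm collar at top), to 77 mm; thin rod; dark ribbed cap, 32 mm diameter, 96 to 126 mm: grip its sides at 111 mm. Plungers stay in until the cap is pressed.
- cap (a joint): How far the gauge's cap is pressed down its stem (m): 0 up, 0.016 full stop. A spring lifts it again. The first 5.5 mm do nothing; beyond 8 mm the lock is open (aim for 9 to 13 mm, about 9 N) and the plungers spring out within 0.5 s. Let up, it locks them where they are; they cannot go back in, and a later press beyond 5.5 mm lets them out further.
- plunger_l_tip (a point): Rounded outer end of the plunger (12 mm diameter aluminium) on the gauge's +y side, 23 mm above its foot. Each plunger is pushed out on its own by about 1 N, up to 20 mm or until it meets something. Distance between the tips = the gauge's size: 42 mm locked in (start), 82 mm fully out; taken in a bore, the bore within about 4 mm (the lock's teeth are 3 mm apart).
- plunger_r_tip (a point): Rounded outer end of the opposite plunger, on the gauge's -y side, 23 mm above its foot.
- flanged_bushing: The bushing to measure: a steel tube, 82 mm outside, 45 mm tall, with a wide flat flange (112 mm diameter, 8 mm thick, four dark bolt holes) at its foot. Straight through bore of 64 mm diameter, open down to the table. Loose, about 1.2 kg, stands on the table. Origin: centre of the bore at the underside, z up.
- plain_sleeve: Bystander: a steel tube of the same outside diameter (82 mm) and height (45 mm), without a flange, with a narrower through bore of 52 mm. Loose, about 1.2 kg. Origin: centre of the bore at the underside. Not to be measured or moved.
- mat: Round black rubber mat, 120 mm diameter, 6 mm thick, fixed on the table: the gauge's place. Origin: centre of its underside; its top is 6 mm higher.
Not all that is in view belongs to the job. Leave any orange or red look-alike of the gauge alone.

How it is judged:
On the way, in this order (a step that is already met when the one before it is completed fails the run):
1. the gauge stands inside the flanged bushing and its plungers have sprung out to the wall (horizontal distance between gauge and flanged_bushing below 0.02 m and z of gauge in the frame of flanged_bushing below 0.012 m and distance between plunger_l_tip and plunger_r_tip between 0.058 and 0.07 m), for 0.1 s.
2. the gauge is withdrawn above the bushing with its plungers locked at the bore's size (z of gauge in the frame of flanged_bushing above 0.055 m and distance between plunger_l_tip and plunger_r_tip between 0.058 and 0.07 m), for 0.1 s.
At the end, for the whole second after the job is handed in: The gauge stands upright (within 7 degrees) and at rest on the round mat, its foot's centre within 45 mm of the mat's centre, with its plunger tips still 58 to 70 mm apart (the flanged bushing's bore is 64 mm); the flanged bushing and the plain sleeve stand on the table (horizontal distance between gauge and mat below 0.045 m and z of gauge in the frame of mat between 0.003 and 0.01 m and angle between gauge's own z axis and vertical below 0.12 rad and linear speed of gauge below 0.02 m/s and distance between plunger_l_tip and plunger_r_tip between 0.058 and 0.07 m and angle between each of flanged_bushing, plain_sleeve's own z axis and vertical below 0.1 rad and height (world z) of each of flanged_bushing, plain_sleeve below 0.006 m); the robot touches nothing.
It fails at once if the flanged bushing is shifted by more than 30 mm or tipped (distance of flanged_bushing from where it was at the start of the episode above 0.03 m or angle between flanged_bushing's own z axis and vertical above 0.25 rad).
It fails at once if the plain sleeve is shifted by more than 30 mm or tipped (distance of plain_sleeve from where it was at the start of the episode above 0.03 m or angle between plain_sleeve's own z axis and vertical above 0.25 rad).
It also fails if it takes over 51 s, if anything falls off the work surface, if the arm or the gripper's body presses on something with over 40 N, if the wrist force passes 120 N, or if a joint passes its speed limit or range.

ROBOT

A 7-joint arm with a two-finger parallel gripper is mounted at the origin on a cart in front of the work surface, level with it; the furniture and walls round the work are solid. World frame = base frame: x ahead of the robot, y to its left, z up, the work surface at z = 0. Lengths are in m, angles in rad, forces in N, time in s.
With the tool pointing down it reaches from about 0.4 to 0.85 m from the base axis. Payload 10.4 kg.
Tool frame: the origin (TCP) lies at the very end of the fingers, on their centre line; the grasp point (between the pads) lies 19 mm behind it; z points along the fingers, y is the line along which they close (so a half turn about z gives the same grasp; the last joint's range is limited). The gripper opens to 87 mm and grips with 3 to 60 N. Pads are 19 mm wide; open, the fingers measure 117 mm over their backs; the gripper's body (75 mm by 190 mm) begins 51 mm behind the grasp point.
Start: joints at [1.295, 0.332, -0.065, 1.46, 0.022, 1.35, -0.088], TCP at [0.156, -0.605, 0.223] pointing down, gripper open.
Joint ranges: [-2.6, 2.6], [-0.5, 2.12], [-1.47, 1.34], [0.16, 2.42], [-1.27, 4.41], [0.06, 2.06], [-2.6, 2.6]. Speed limits (rad/s): [2.22, 2.22, 2.79, 2.79, 3.14, 3.14, 3.14].

INTERFACE

Orientations are given as a unit quaternion [x, y, z, w].
In Python, from bench import r gives the robot as it stands.
- The arm moves only by the shell command python3 -m crank 'ROWS' [FORCE]. ROWS is JSON, a list that holds one entry, the list of rows, each a list of 5 numbers: the shift along the tool's x, y, z in mm, then the turn about the tool's z in degrees, then the opening, from -1 (shut) to 1 (fully open). A call has 1 to 20 rows; each row is the pose to reach, as a shift and turn from the pose commanded when the call began, along the tool's axes at that moment; what a row does not reach only later rows make up. A row lasts 1/10 s, in which the tool goes at most 50 mm and 8.59 degrees, less where a joint would pass 70% of its speed; a pose out of reach is approached as far as the arm can. A call with a gripper value outside its range is refused whole. The fingers move at their own pace and stop on an object; FORCE is the grip in N (left out, the last holds). Time passes only in rows, so rows that repeat a pose let the fingers close. It gives the time, the measured TCP pose, the force, the opening and the grip force at its end, in the units of the state.
- r.read_state(): the state, without advancing time (a new reading comes with each control period).
- r.camera(name): name is "scene" or "side" or "wrist"; returns a dict with "image" (384x512x3 uint8, red, green, blue), "vfov" (degrees; the focal length in pixels is half the picture's height over the tangent of half this angle, whatever the lens; pixels are square), "cx", "cy" (the principal point, pixels), "eye" and "attitude" of the camera in the world. Camera axes: x right, y down, z forward; pixel columns grow to the right and rows downward; lengths in m; the calibration is good to about 2 mm. A picture is of the moment at which its call begins. There is no depth.
- r.close_job(): hands the job in; it is judged then, once.
The state is a dict: "time": time; "joint_positions": joint angles; "joint_vel": joint speeds; "joint_torque": joint torques, N m; "ee_pos": TCP position; "eef_rot": TCP orientation; "ft_force": force on the tool from outside, world axes, zero at the start; "torque": the same for the moment, N m; "width": finger opening in m; "grip_force": force on a finger pad.
Only numpy, scipy, OpenCV 4.12 (cv2) and the standard library are available. Lean on these libraries where they do the work, as an engineer would, in place of code of your own. Each camera call takes 0.05 s, during which the arm holds its last target. There are 200 camera calls.

## Working session

There is one attempt and no reset: what is moved stays moved. The work goes in short steps, Python scripts to look and compute and a shell command to move; the robot and the scene stay as the last step left them, time stands still between calls to the robot, and variables do not carry over. Pictures are saved under pics/ and viewed, at most 10 in all, crops included, and the job is handed in when it is done.

```bash
ls; mkdir -p pics; python3 - <<'E'
from bench import r
import cv2,pickle
s=r.read_state();print(s)
d={}
for n in("scene","side","wrist"):
    c=r.camera(n);d[n]=c;cv2.imwrite(f"pics/{n}0.png",c["image"][:,:,::-1]);print(n,{k:v for k,v in c.items() if k!="image"})
pickle.dump(d,open("c0.pkl","wb"))
E
```

```text
pics
{'time': 0.0, 'joint_positions': array([ 1.29539881,  0.3328728 , -0.0646969 ,  1.46091671,  0.02161089,
        1.34989145, -0.08851635]), 'joint_vel': array([ 0.00079066,  0.0007949 , -0.00154471, -0.00054506, -0.00097227,
       -0.00189088, -0.00080945]), 'joint_torque': array([-1.21675974e-03, -6.23253679e+01,  2.41070084e-02, -3.89884830e+01,
       -6.15785806e-02,  3.99017881e-02,  1.38790333e-04]), 'ee_pos': array([ 0.15621711, -0.60477607,  0.2217651 ]), 'eef_rot': array([ 9.92021840e-01,  1.26064203e-01, -1.24895691e-04, -6.84933759e-04]), 'ft_force': array([-0.85595838, -0.15509901,  1.08972702]), 'torque': array([-0.01743021, -0.00712744, -0.02379005]), 'grip_force': 0.0, 'width': 0.0869012669653982}
scene {'vfov': 43.56206629603465, 'cx': 250.96573597363667, 'cy': 191.50543346785966, 'eye': array([0.08728954, 0.53633472, 0.73326114]), 'attitude': array([-0.41005322,  0.83730812, -0.32310615,  0.16240035])}
side {'vfov': 56.373044655818084, 'cx': 262.61028940239197, 'cy': 195.4125129768975, 'eye': array([ 0.19117282, -0.31971555,  0.65003537]), 'attitude': array([ 0.87767859, -0.25473839,  0.11528919, -0.38922621])}
wrist {'vfov': 60.40756272215794, 'cx': 254.0595720814193, 'cy': 195.1757845017926, 'eye': array([ 0.22622466, -0.58657645,  0.38391005]), 'attitude': array([ 0.78305184, -0.60718255, -0.0829173 ,  0.10622565])}
```

```bash
python3 - <<'E'
import cv2
import numpy as np
a=cv2.imread("pics/scene0.png");b=cv2.imread("pics/side0.png")
cv2.imwrite("pics/a.png",cv2.resize(a,(800,600),interpolation=cv2.INTER_CUBIC))
cv2.imwrite("pics/b.png",cv2.resize(b,(800,600),interpolation=cv2.INTER_CUBIC))
E
```

```text
(no output)
```

View pics/a.png

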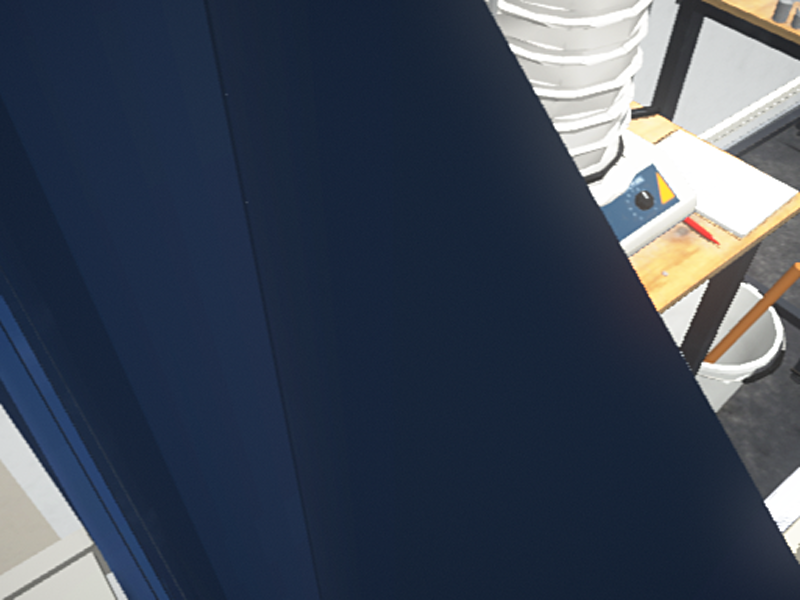

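View pics/b.png

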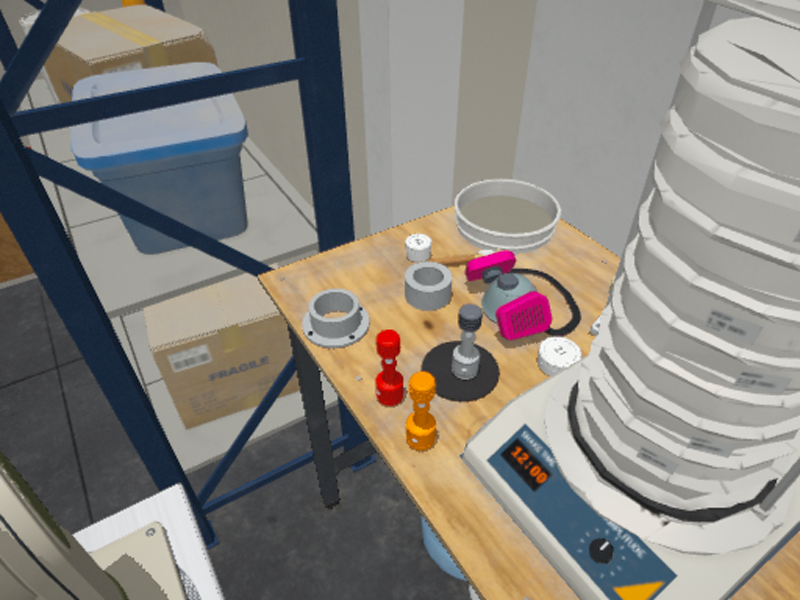

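The scene camera is blocked by a blue rack. The side view shows (800×600 px) the flanged bushing at (335,318), the sleeve at (428,285), the gauge with its cap at (469,315) on the mat at (460,370), and red and orange look-alikes at (389,365) and (421,410).

```bash
cat > h.py <<'E'
import numpy as np
from scipy.spatial.transform import Rotation as R
def f(c): return c["image"].shape[0]/2/np.tan(np.radians(c["vfov"])/2)
def ray(c,u,v,z):
    d=R.from_quat(c["attitude"]).apply([(u-c["cx"])/f(c),(v-c["cy"])/f(c),1]);e=np.array(c["eye"])
    return e+d*(z-e[2])/d[2]
def proj(c,p):
    q=R.from_quat(c["attitude"]).inv().apply(np.atleast_2d(p)-c["eye"])
    return q[:,:2]/q[:,2:]*f(c)+[c["cx"],c["cy"]]
def circ(x,y,z,r): t=np.linspace(0,2*np.pi,73);return np.c_[x+r*np.cos(t),y+r*np.sin(t),0*t+z]
E
python3 - <<'E'
import pickle,cv2,numpy as np
from h import *
d=pickle.load(open("c0.pkl","rb"));c=d["side"];k=1.5625
P={"cap":(469,312,.132),"mat":(460,370,.006),"bush":(335,307,.045),"sleeve":(428,272,.045)}
im=cv2.resize(c["image"][110:300,180:380,::-1],None,fx=4,fy=4,interpolation=cv2.INTER_CUBIC)[:600]
for n,(u,v,z) in P.items(): print(n,ray(c,u/k-.2,v/k-.2,z)[:2].round(4))
cv2.imwrite("pics/crop.png",im[:600])
cv2.imwrite("pics/w.png",d["wrist"]["image"][:,:,::-1])
E
```

```text
cap [0.5612 0.1095]
mat [0.5612 0.1168]
bush [0.4482 0.3059]
sleeve [0.6247 0.301 ]
```

View pics/crop.png

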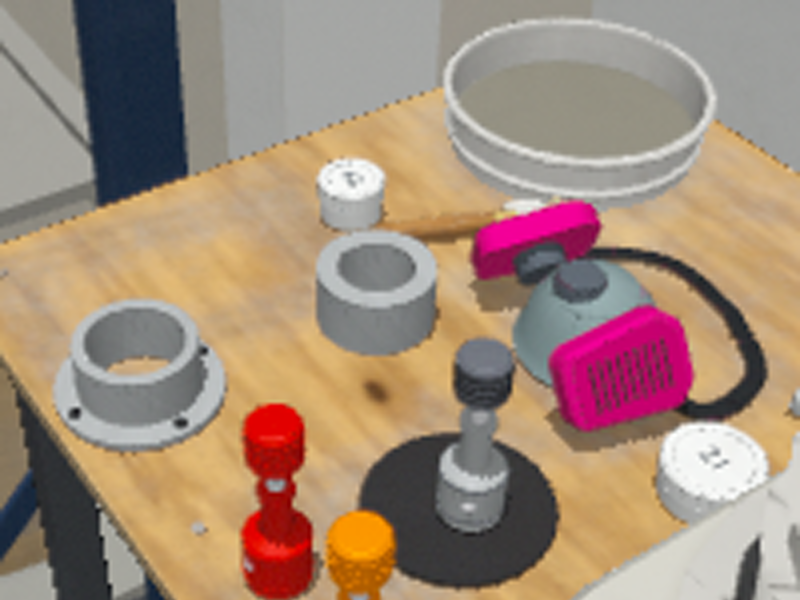

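View pics/w.png

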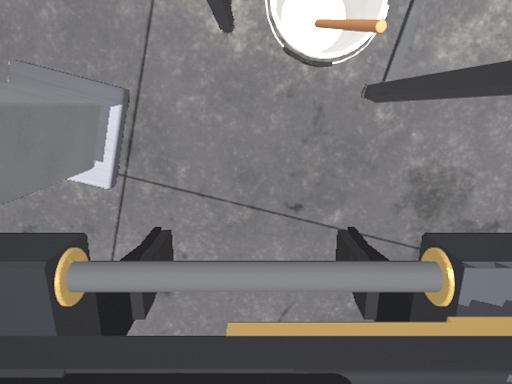

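The crop shows the mat spanning x 359–558 and y 433–587, the bushing flange x 54–226, the sleeve top x 316–437 and the cap x 455–515. The wrist view sees only floor, so the arm starts off the table. I'll fit the known circles to these extents and locate the shaker, which the sweep has to clear.

```bash
python3 - <<'E'
import pickle,cv2,numpy as np
from h import *
from scipy.optimize import least_squares
d=pickle.load(open("c0.pkl","rb"));c=d["side"]
# (z,r,left,right,top,bottom) in crop px
O={"mat":[(.006,.06,359,558,433,None),(0,.06,None,None,None,587)],
"bush":[(.008,.056,54,226,None,None),(0,.056,None,None,None,447),(.045,.041,70,203,299,None)],
"sleeve":[(.045,.041,316,437,232,None),(0,.041,None,None,None,353)],
"cap":[(.132,.016,455,515,339,None)],
"foot":[(.006,.02,437,508,None,531)]}
res={}
for n,L in O.items():
    def e(p):
        o=[]
        for z,r,l,ri,t,b in L:
            q=(proj(c,circ(*p,z,r))-[180-.375,110-.375])*4
            for v,m in((l,q[:,0].min()),(ri,q[:,0].max()),(t,q[:,1].min()),(b,q[:,1].max())):
                if v is not None:o.append(m-v)
        return o
    s=least_squares(e,[.5,.2]);res[n]=s.x;print(n,s.x.round(4),np.round(s.fun,1))
k=1.5625
for nm,u,v,z in[("base near-left corner",463,455,.06),("panel front",570,598,.06),("base left back",560,385,.06),("stack bottom left",570,400,.1),("stack lowest",700,530,.1),("stack right",790,480,.1),("red top",388,340,.126),("orange top",422,382,.126),("red foot",390,390,0),("table corner",260,275,0),("table edge",480,598,0),("table far corner",480,195,0)]:
    print(nm,ray(c,u/k,v/k,z)[:2].round(3))
E
```

```text
mat [0.5637 0.1203] [-1.3  1.3 -2.4  1.8]
bush [0.4512 0.3149] [-0.1  1.4  3.4  0.6 -1.9 -3.9]
sleeve [0.6197 0.2935] [-0.7  0.7 -3.9  3.3]
cap [0.563  0.1087] [-0.1  0.1 -0. ]
foot [0.5695 0.1139] [ 1.9 -1.9  0.1]
base near-left corner [ 0.452 -0.033]
panel front [ 0.445 -0.222]
base left back [ 0.629 -0.015]
stack bottom left [ 0.593 -0.06 ]
stack lowest [ 0.586 -0.252]
stack right [ 0.718 -0.269]
red top [0.443 0.127]
orange top [0.442 0.044]
red foot [0.454 0.144]
table corner [0.39  0.503]
table edge [ 0.387 -0.159]
table far corner [0.906 0.511]
```

```bash
python3 -m crank '[[[50,-57,-6,4,1],[100,-114,-12,8,1],[150,-171,-18,14.5,1],[200,-228,-24,14.5,1],[240,-274,-30,14.5,1],[280,-320,-35,14.5,1],[320,-366,-40,14.5,1],[357,-408,-45,14.5,1],[357,-408,-45,14.5,1],[357,-408,-45,14.5,1],[357,-408,-45,14.5,1],[357,-408,-45,14.5,1],[357,-408,-45,14.5,1],[357,-408,-45,14.5,1]]]' 20
```

```text
time: 1.55
ee_pos: [0.3994, -0.1217, 0.2673]
eef_rot: [1.0, -0.001, -0.0, 0.0]
ft_force: [0.5, -0.1, -1.2]
width: 0.0869
grip_force: 0.0
```

```bash
python3 -m crank '[[[0,-50,0,0,1],[0,-100,0,0,1],[0,-150,0,0,1],[0,-190,-10,0,1],[45,-232,-20,0,1],[85,-232,-20,0,1],[85,-232,-20,0,1],[85,-232,-20,0,1],[85,-232,-20,0,1],[85,-232,-20,0,1]]]' && python3 - <<'E'
from bench import r
from h import *
import cv2,pickle
c=r.camera("wrist");pickle.dump(c,open("w1.pkl","wb"));s=r.read_state()
print(c["eye"],s["ee_pos"],s["time"])
print(proj(c,s["ee_pos"]),proj(c,[[.566,.112,.132],[.566,.112,.006],[.451,.315,.045]]))
cv2.imwrite("pics/w1.png",cv2.resize(c["image"][:,:,::-1],(800,600),interpolation=cv2.INTER_CUBIC))
E
```

```text
time: 2.55
ee_pos: [0.4843, 0.1106, 0.288]
eef_rot: [1.0, -0.001, 0.001, 0.001]
ft_force: [-0.1, -0.4, 0.5]
width: 0.0871
grip_force: 0.0
[0.55635852 0.11102134 0.45018117] [0.48436153 0.1106455  0.28813016] 2.6
[[254.31096341 244.73070577]] [[252.10609591  93.41709565]
 [252.41787701  96.51121309]
 [ 92.58267811 190.83104225]]
```

View pics/w1.png

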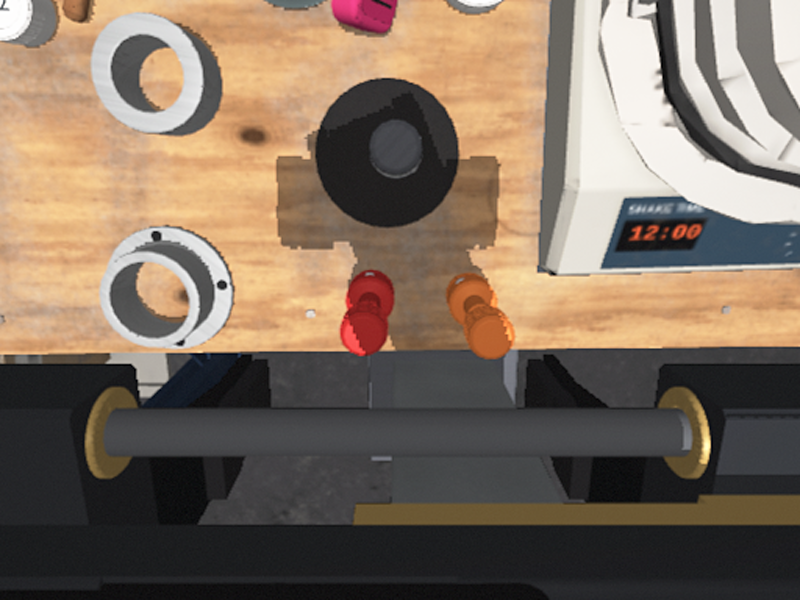

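The wrist view (800×600 px) shows the cap centre at (396,149), the mat centre at (387,152), the bushing top rim at (152,297) and the sleeve top rim at (148,73).

```bash
python3 - <<'E'
import pickle
from h import *
c=pickle.load(open("w1.pkl","rb"));k=1.5625
for n,u,v,z in[("cap",396,149,.132),("mat",387,152,.006),("bush top",152,297,.045),("bush flange L",104,290,.008),("flange R",234,288,.008),("flange T",165,225,.008),("sleeve",148,73,.045),("red cap",364,330,.126),("red foot",370,295,0)]:
    print(n,ray(c,u/k-.2,v/k-.2,z)[:2].round(4))
E
```

```text
cap [0.5645 0.111 ]
mat [0.5653 0.1184]
bush top [0.4522 0.3091]
bush flange L [0.4492 0.3687]
flange R [0.4507 0.254 ]
flange T [0.506 0.308]
sleeve [0.6198 0.2905]
red cap [0.4501 0.1325]
red foot [0.4419 0.1347]
```

```bash
python3 -m crank '[[[40,0,0,0,1],[80,0,0,0,1],[80,0,20,0,1],[80,0,60,0,1],[80,0,100,0,1],[80,0,140,0,1],[80,0,170,0,1],[80,0,190,0,1],[80,0,190,0,1],[80,0,190,0,1],[80,0,190,0,-1],[80,0,190,0,-1],[80,0,190,0,-1],[80,0,190,0,-1],[80,0,190,0,-1],[80,0,190,0,-1],[80,0,190,0,-1],[80,0,190,0,-1]]]' 25
```

```text
time: 4.4
ee_pos: [0.565, 0.1111, 0.0975]
eef_rot: [1.0, -0.0, -0.0, 0.0]
ft_force: [1.0, 0.7, 0.4]
width: 0.0308
grip_force: 25.5
```

```bash
python3 -m crank '[[[0,0,-5,0,-1],[0,0,-25,0,-1],[0,0,-65,0,-1],[0,0,-105,0,-1],[0,0,-145,0,-1],[0,-30,-160,0,-1],[-20,-70,-160,0,-1],[-50,-110,-160,0,-1],[-85,-150,-160,0,-1],[-125,-185,-160,0,-1],[-165,-199,-160,0,-1],[-185,-199,-160,0,-1],[-185,-199,-160,0,-1],[-185,-199,-160,0,-1],[-185,-199,-160,0,-1],[-185,-199,-160,0,-1]]]' && python3 - <<'E'
from bench import r
from h import *
import cv2,pickle
c=r.camera("wrist");d=r.camera("side");pickle.dump((c,d),open("w2.pkl","wb"));s=r.read_state()
print(c["eye"],s["ee_pos"],s["time"],s["width"],s["ft_force"])
cv2.imwrite("pics/w2.png",cv2.resize(c["image"][:,:,::-1],(800,600),interpolation=cv2.INTER_CUBIC))
cv2.imwrite("pics/s2.png",cv2.resize(d["image"][80:280,180:380,::-1],None,fx=3,fy=3,interpolation=cv2.INTER_CUBIC))
E
```

```text
time: 6.0
ee_pos: [0.3809, 0.3097, 0.2574]
eef_rot: [1.0, -0.001, -0.0, -0.0]
ft_force: [-0.8, -0.2, -3.2]
width: 0.031
grip_force: 25.0
[0.45322309 0.30971049 0.4193929 ] [0.38056051 0.30991968 0.25734251] 6.1 0.030903698866229713 [ 0.12102442  0.30820733 -4.26997141]
```

View pics/w2.png

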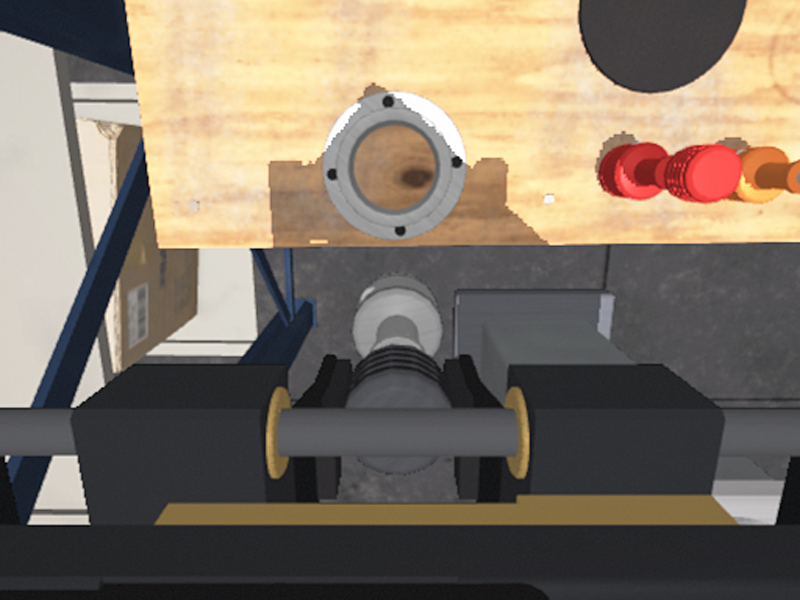

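View pics/s2.png

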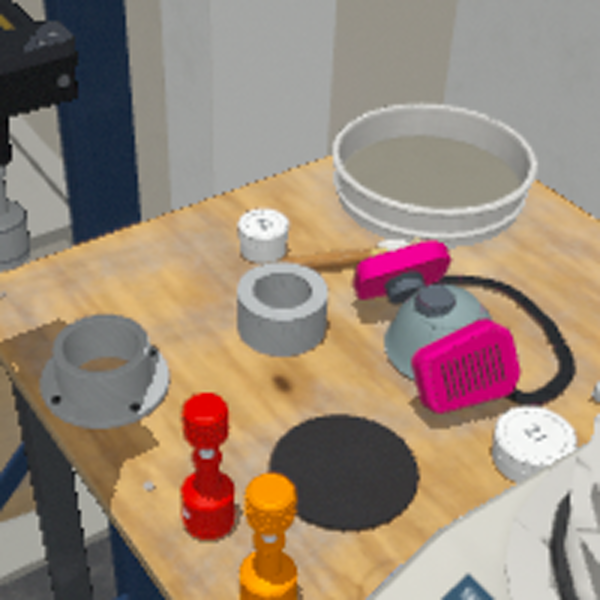

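The bore is centred at about (395,167) and the flange at about (395,165.5). The gauge hangs straight between the fingers, with its head at (398,315).

```bash
python3 - <<'E'
import pickle
from h import *
c=pickle.load(open("w2.pkl","rb"))[0];k=1.5625
for n,u,v,z in[("bore top",395,167,.045),("flange",395,165.5,.008)]: print(n,ray(c,u/k-.2,v/k-.2,z)[:2].round(4))
def P(*p): return ((proj(c,[p])[0]+.2)*k).round(1)
x,y,t=.3806,.3099,.2573; g=t-.092
print("foot front",P(x+.02,y,g),"L",P(x,y+.02,g),"R",P(x,y-.02,g),"headtop front",P(x+.02,y,g+.04),"cap top front",P(x+.016,y,g+.126),"back",P(x-.016,y,g+.126))
E
```

```text
bore top [0.4499 0.3113]
flange [0.4507 0.3114]
foot front [397.2 270.9] L [358.3 309.3] R [436.3 309. ] headtop front [397.2 289.9] cap top front [397.2 380.7] back [397.5 484.3]
```

```bash
python3 -m crank '[[[35,-1,0,0,-1],[70,-1.5,0,0,-1],[70,-1.5,0,0,-1],[70,-1.5,30,0,-1],[70,-1.5,65,0,-1],[70,-1.5,85,0,-1],[70,-1.5,95,0,-1],[70,-1.5,105,0,-1],[70,-1.5,120,0,-1],[70,-1.5,135,0,-1],[70,-1.5,150,0,-1],[70,-1.5,158,0,-1],[70,-1.5,160,0,-1],[70,-1.5,160,0,-1],[70,-1.5,160,0,-1]]]'
```

```text
time: 7.6
ee_pos: [0.4504, 0.312, 0.0981]
eef_rot: [1.0, -0.0, 0.0, -0.0]
ft_force: [-0.9, 0.6, -2.5]
width: 0.0312
grip_force: 25.0
```

```bash
python3 -m crank '[[[0,0,3,0,-1],[0,0,6,0,-1],[0,0,9,0,-1],[0,0,12,0,-1],[0,0,14.5,0,-1],[0,0,17,0,-1],[0,0,17,0,-1],[0,0,17,0,-1]]]' && python3 - <<'E'
from bench import r
s=r.read_state();print(s["ee_pos"],s["ft_force"],s["width"])
E
```

```text
time: 8.4
ee_pos: [0.4511, 0.312, 0.0815]
eef_rot: [1.0, -0.0, 0.001, -0.0]
ft_force: [1.0, -2.0, 9.8]
width: 0.0308
grip_force: 25.0
[0.45114372 0.31203897 0.08153522] [ 1.01608706 -1.99350086  9.81365852] 0.03081104002237567
```

```bash
python3 -m crank '[[[0,0,0.5,0,-1],[0,0,0.5,0,-1],[0,0,0.5,0,-1],[0,0,0.5,0,-1],[0,0,0.5,0,-1],[0,0,0.5,0,-1],[0,0,0.5,0,-1],[0,0,-3,0,-1],[0,0,-6,0,-1],[0,0,-9,0,-1],[0,0,-10,0,-1],[0,0,-10,0,-1],[0,0,-10,0,-1]]]'
```

```text
time: 9.7
ee_pos: [0.45, 0.3117, 0.0904]
eef_rot: [1.0, -0.0, 0.0, -0.0]
ft_force: [1.2, 0.0, 1.2]
width: 0.031
grip_force: 25.0
```

```bash
python3 -m crank '[[[0,0,-3,0,-1],[0,0,-6,0,-1],[0,0,-10,0,-1],[0,0,-15,0,-1],[0,0,-22,0,-1],[0,0,-30,0,-1],[0,0,-40,0,-1],[0,0,-50,0,-1],[0,0,-65,0,-1],[0,0,-85,0,-1],[0,0,-115,0,-1],[0,0,-145,0,-1],[0,0,-160,0,-1],[0,0,-160,0,-1],[0,0,-160,0,-1]]]' && python3 - <<'E'
from bench import r
from h import *
import cv2,pickle
c=r.camera("wrist");d=r.camera("side");pickle.dump((c,d),open("w3.pkl","wb"));s=r.read_state()
print(s["ee_pos"],s["time"],s["width"],s["ft_force"])
a=cv2.resize(c["image"][130:330,150:350,::-1],(400,400),interpolation=cv2.INTER_CUBIC)
b=cv2.resize(d["image"][60:260,160:360,::-1],(400,400),interpolation=cv2.INTER_CUBIC)
cv2.imwrite("pics/w3.png",cv2.hconcat([a,b]))
E
```

```text
time: 11.2
ee_pos: [0.4499, 0.3113, 0.2497]
eef_rot: [1.0, -0.0, -0.0, 0.0]
ft_force: [-0.5, -0.0, -3.8]
width: 0.031
grip_force: 25.0
[0.44959868 0.31105862 0.24899487] 11.3 0.031076130792918846 [-0.77192509 -0.24415901 -3.89036625]
```

View pics/w3.png

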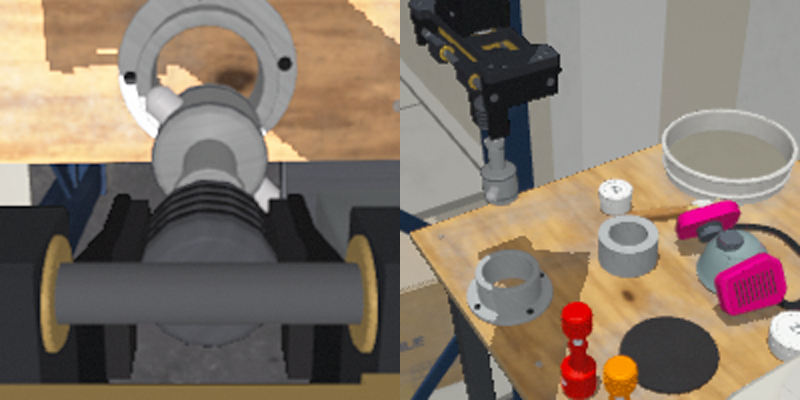

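The plungers stick out on both sides of the head, at (160,95) and (270,190) in the left crop, and the bushing and sleeve haven't moved. Next is carrying the gauge to the mat.

```bash
python3 -m crank '[[[20,10,-5,0,-1],[55,30,-5,0,-1],[90,60,-5,0,-1],[108,100,-5,0,-1],[115,140,-5,0,-1],[115,175,-5,0,-1],[115,193,0,0,-1],[115,194,20,0,-1],[115,194,55,0,-1],[115,194,90,0,-1],[115,194,115,0,-1],[115,194,135,0,-1],[115,194,145,0,-1],[115,194,147,0,-1],[115,194,147,0,-1],[115,194,147,0,-1]]]'
```

```text
time: 12.9
ee_pos: [0.5656, 0.1178, 0.1045]
eef_rot: [1.0, -0.0, 0.001, -0.0]
ft_force: [0.1, 0.9, -2.5]
width: 0.0313
grip_force: 25.0
```

```bash
python3 -m crank '[[[0,0,2,0,-1],[0,0,4,0,-1],[0,0,5.5,0,-1],[0,0,6.5,0,-1],[0,0,7,0,-1],[0,0,7,0,-1],[0,0,7,0,-1]]]'
```

```text
time: 13.6
ee_pos: [0.5653, 0.1176, 0.0969]
eef_rot: [1.0, -0.0, 0.0, 0.0]
ft_force: [0.2, 0.3, 2.2]
width: 0.0312
grip_force: 25.0
```

It is standing on the mat, so I'll open the gripper and retreat straight up.

```bash
python3 -m crank '[[[0,0,0,0,-0.1],[0,0,0,0,0],[0,0,0,0,0.3],[0,0,0,0,0.7],[0,0,0,0,1],[0,0,0,0,1],[0,0,0,0,1],[0,0,-20,0,1],[0,0,-60,0,1],[0,0,-110,0,1],[0,0,-160,0,1],[0,0,-190,0,1],[-40,0,-190,0,1],[-80,0,-190,0,1],[-80,0,-190,0,1],[-80,0,-190,0,1],[-80,0,-190,0,1]]]' && python3 - <<'E'
from bench import r
import cv2,pickle
c=r.camera("wrist");d=r.camera("side")
a=cv2.resize(c["image"][0:240,20:420,::-1],(667,400),interpolation=cv2.INTER_CUBIC)[:,:400+0]
a=cv2.resize(c["image"][0:240,40:340,::-1],(400,320),interpolation=cv2.INTER_CUBIC)
b=cv2.resize(d["image"][150:270,200:350,::-1],(400,320),interpolation=cv2.INTER_CUBIC)
pickle.dump((c,d),open("w4.pkl","wb"));cv2.imwrite("pics/w4.png",cv2.hconcat([a,b]))
E
```

```text
time: 15.3
ee_pos: [0.4857, 0.1172, 0.2866]
eef_rot: [1.0, -0.001, 0.0, -0.0]
ft_force: [-0.2, 0.6, 0.1]
width: 0.0868
grip_force: 0.0
```

View pics/w4.png

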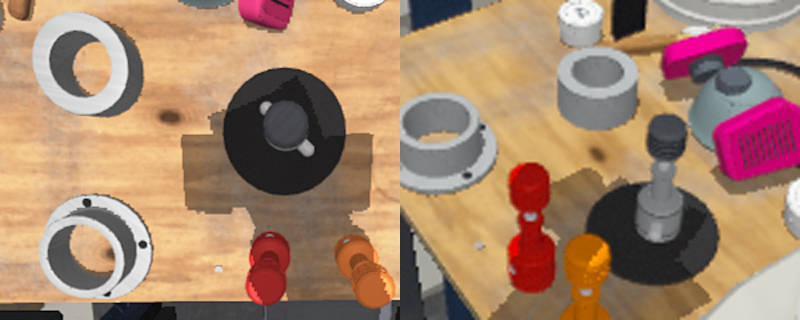

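The gauge stands upright at the mat's centre with both plungers out, at (263,105) and (308,151) in the left crop. That is about 61–66 mm tip to tip, and the bushing and sleeve are in place.

```bash
python3 -c "
from bench import r
print(r.close_job())"
```

```text
the job is handed in; nothing more can be done
None
```

I took the flanged bushing's bore with the gauge and stood it back upright on the mat, locked at about 61–66 mm by the last picture; the bushing and sleeve look unmoved, and I handed the job in at about 15 s without a verdict coming back.

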